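# Thread two spacer rings onto the spindle, widest first

### The job

Set up the spindle stand on the bench: thread the wide blue spacer ring over the upright steel spindle so that it lies flat on the base, then thread the narrow green ring so that it lies flat on top of the blue one. Let go of both.

Things in the scene. Friction and masses are not known exactly. Their poses are not given: they have to be found in the camera images.
- spindle_seat (a point): The spindle stand, fixed to the bench: a dark round base, 84 mm across and 12 mm thick, with an upright steel spindle in its middle. This point is on the spindle's axis at the top face of the base, 12 mm above the bench; z points up. The spindle is 18 mm in diameter up to 28 mm above this point, then tapers to a blunt 6 mm tip 50 mm above this point (62 mm above the bench).
- ring_wide_mid (a point): The wide spacer ring, blue, loose, lying flat on the bench: 60 mm outside diameter, 18 mm thick, with a round 32 mm through hole. This point is in the middle of the hole, half-way up (9 mm above its underside); z is the ring's axis. It is round, so it can be gripped across its outside in any direction. 60 to 130 g.
- ring_narrow_mid (a point): The narrow spacer ring, green, loose, lying flat on the bench: 44 mm outside diameter, 18 mm thick, with the same round 32 mm through hole. This point is in the middle of the hole, half-way up (9 mm above its underside); z is the ring's axis. It can be gripped across its outside in any direction. 35 to 70 g. The rolls of tape (red, yellow, black) lying about, 56 to 64 mm across and 19 to 21 mm high, are not part of the job.

How it is judged:
On the way:
1. the wide blue ring is on the spindle, flat on the base, and let go (horizontal distance between ring_wide_mid and spindle_seat below 0.012 m and z of ring_wide_mid in the frame of spindle_seat between 0.004 and 0.014 m and angle between ring_wide_mid's own z axis and vertical below 0.17 rad and linear speed of ring_wide below 0.02 m/s and contact force between the fingers and ring_wide below 0.2 N), for 0.2 s.
At the end, for the whole second after the job is handed in: Both rings are round the spindle (centres within 12 mm of its axis), lying flat within 10 degrees, at rest and let go: the blue one on the base (its middle 9 mm above the base, within 5 mm) and the green one on the blue one (its middle 27 mm above the base, within 5 mm) (all of step 1 and horizontal distance between ring_narrow_mid and spindle_seat below 0.012 m and z of ring_narrow_mid in the frame of spindle_seat between 0.022 and 0.032 m and angle between ring_narrow_mid's own z axis and vertical below 0.17 rad and linear speed of ring_narrow below 0.02 m/s and contact force between the fingers and ring_narrow below 0.2 N); the robot touches nothing.
It also fails if it takes over 58 s, if anything falls off the work surface, if the arm or the gripper's body presses on something with over 40 N, if the wrist force passes 120 N, or if a joint passes its speed limit or range.

### The arm

A 6-joint arm with a two-finger parallel gripper is mounted at the origin on a cart in front of the work surface, level with it; the furniture and walls round the work are solid. World frame = base frame: x ahead of the robot, y to its left, z up, the work surface at z = 0. Lengths are in m, angles in rad, forces in N, time in s.
With the tool pointing down it reaches from about 0.3 to 0.85 m from the base axis. Payload 4.2 kg.
Tool frame: the origin (TCP) lies on the front face of the gripper's body, between the roots of the fingers; the fingertips stand 78 mm ahead of it and the grasp point (between the pads) lies manip.grip_depth ahead of it (manip.grip_depth is the distance from the TCP to the grasp point, in m); z points along the fingers, y is the line along which they close (so a half turn about z gives the same grasp; the last joint's range is limited). The gripper opens to 91 mm and grips with 3 to 60 N. Pads are 32 mm wide; open, the fingers measure 118 mm over their backs; the gripper's body (76 mm by 178 mm) begins 60 mm behind the grasp point.
Start: joints at [-1.226, 0.32, 1.565, -0, 1.257, -0.02], TCP at [0.205, -0.537, 0.292] pointing down, gripper open.
Joint ranges: [-3.11, 3.11], [-0.84, 2.01], [0.21, 2.61], [-1.34, 4.49], [0.05, 2.63], [-2.56, 2.56]. Speed limits (rad/s): [2.57, 2.57, 3.14, 3.14, 3.14, 3.14].

### API

Orientations are given as a unit quaternion [x, y, z, w].
In Python, from rig import manip gives the robot as it stands.
- The arm moves only by the tool carry_out, never from a script. Its argument "commands" is a list of rows, each an object of numbers: "rx", "ry", "rz": the turn, a rotation vector about the tool's x, y, z in rad; "tx", "ty", "tz": the shift along the tool's x, y, z in mm; "claw": the finger opening in mm, from 0 to 91.2. In form: [{"rx": .., "ry": .., "rz": .., "tx": .., "ty": .., "tz": .., "claw": ..}, ...]. A call has exactly 5 rows; each row is the pose to reach, as a shift and turn from the pose commanded when the call began, along the tool's axes at that moment; what a row does not reach only later rows make up. A row lasts 1/12 s, in which the tool goes at most 41.7 mm and 7.16 degrees, less where a joint would pass 70% of its speed; a pose out of reach is approached as far as the arm can. A call with a gripper value outside its range is refused whole. The fingers move at their own pace and stop on an object; "grip_force" is the grip in N (left out, the last holds). Time passes only in rows, so rows that repeat a pose let the fingers close, or fill a call up. It gives the time, the measured TCP pose, the force, the opening and the grip force at its end, in the units of the state.
- manip.get_obs(): the state, without advancing time (a new reading comes with each control period).
- manip.capture(name): name is "side" or "top" or "wrist"; returns a dict with "color" (400x640x3 uint8, red, green, blue), "K" (3x3 intrinsics, pixels), "origin" and "orientation" of the camera in the world. Camera axes: x right, y up, looking along -z (the intrinsics and any distortion apply to the point x, -y, -z); pixel columns grow to the right and rows downward; lengths in m; the calibration is good to about 2 mm. A picture is of the moment at which its call begins. There is no depth.
- manip.sign_off(): hands the job in; it is judged then, once.
Trained networks look in the newest picture that a camera, given by its name, has taken for a name from the list of things; names that differ only in an ending like _2 or _b are one class to them, and where a whole thing is asked for, a point or a joint stands for the part that bears it (a point fixed in the world has none). Each returns a list of dicts, best first, with "score" (0 to 1); they miss things now and then, are a little off and sometimes report something else, mostly with a low value. They report only what shows in the picture. A call takes as long as a camera call.
- manip.spot_in(name, camera): "position" ([x, y, z] in m, in world coordinates, good to about 4 mm: the middle of the surface that is visible of it).
- manip.trace(name, camera): "region" (400x640 bool, what is visible of it).
The state is a dict: "t": time; "joint_pos": joint angles; "qd": joint speeds; "effort": joint torques, N m; "tool_pos": TCP position; "eef_rot": TCP orientation; "contact_force": force on the tool from outside, world axes, zero at the start; "ft_torque": the same for the moment, N m; "width": finger opening in m; "finger_force": force on a finger pad.
Only numpy, scipy, OpenCV 4.12 (cv2) and the standard library are available. Lean on these libraries where they do the work, as an engineer would, in place of code of your own. Each camera call takes 0.05 s, during which the arm holds its last target. There are 200 camera calls.

## Working session

There is one attempt and no reset: what is moved stays moved. The work goes in short steps, Python scripts to look and compute and a tool call to move; the robot and the scene stay as the last step left them, time stands still between calls to the robot, and variables do not carry over. Pictures are saved under pics/ and viewed, at most 10 in all, crops included, and the job is handed in when it is done.

Besides the shell and the picture viewer there is one more tool, called after "Call:" as name(argument=value, ...) on one line, values as JSON. carry_out: Moves the arm, as the interface text tells. Its arguments: {"type":"object","properties":{"commands":{"type":"array","items":{"type":"object","properties":{"rx":{"type":"number"},"ry":{"type":"number"},"rz":{"type":"number"},"tx":{"type":"number"},"ty":{"type":"number"},"tz":{"type":"number"},"claw":{"type":"number"}}}},"grip_force":{"type":"number"}},"required":["commands"]}

```bash
mkdir -p pics; python3 - <<'E'
from rig import manip
import cv2,numpy as np
o=manip.get_obs();print({k:np.round(v,4) for k,v in o.items()},manip.grip_depth)
ims=[]
for c in ["top","side"]:
    d=manip.capture(c);ims.append(d["color"]);print(c,np.round(d["K"],1).tolist(),np.round(d["origin"],3),np.round(d["orientation"],4),d.keys())
    for n in ["spindle_seat","ring_wide_mid","ring_narrow_mid"]:
        print(n,[(np.round(r["position"],4),round(r["score"],2)) for r in manip.spot_in(n,c)[:4]])
cv2.imwrite("pics/a.png",cv2.resize(np.vstack(ims),(480,600))[:,:,::-1])
cv2.imwrite("pics/top.png",ims[0][:,:,::-1])
E
```

```text
{'t': np.float64(0.0), 'joint_pos': array([-1.226 ,  0.3203,  1.5657, -0.    ,  1.2574, -0.0199]), 'qd': array([ 0.0002,  0.0012, -0.0007,  0.0004,  0.001 , -0.0002]), 'effort': array([-1.20000e-03, -4.12459e+01, -2.31975e+01,  7.27000e-02,
        4.59000e-02, -2.00000e-04]), 'tool_pos': array([ 0.205 , -0.5368,  0.2914]), 'eef_rot': array([ 9.834e-01,  1.814e-01, -2.000e-04, -9.000e-04]), 'contact_force': array([-0.5123, -1.0588,  0.0139]), 'ft_torque': array([0.0332, 0.0313, 0.0152]), 'finger_force': np.float64(0.0), 'width': np.float64(0.0913)} 0.0595
top [[472.6, 0.0, 311.3], [0.0, 472.6, 200.6], [0.0, 0.0, 1.0]] [ 0.438 -0.049  1.155] [ 0.0364 -0.0372 -0.7005  0.7117] dict_keys(['color', 'K', 'origin', 'orientation'])
spindle_seat [(array([0.5955, 0.1576, 0.0113]), 0.9)]
ring_wide_mid [(array([ 0.4199, -0.2802,  0.0176]), 0.7)]
ring_narrow_mid []
side [[407.7, 0.0, 315.1], [0.0, 407.7, 195.9], [0.0, 0.0, 1.0]] [ 0.373 -0.772  0.49 ] [ 0.4839 -0.0589 -0.1023  0.8671] dict_keys(['color', 'K', 'origin', 'orientation'])
spindle_seat [(array([0.5938, 0.1458, 0.0152]), 0.97)]
ring_wide_mid [(array([ 0.4217, -0.2918,  0.0167]), 0.63)]
ring_narrow_mid [(array([ 0.6388, -0.1101,  0.0097]), 0.63)]
```

View pics/top.png

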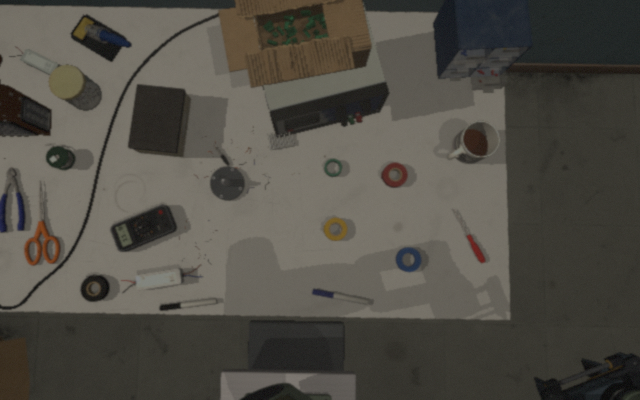

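View pics/a.png

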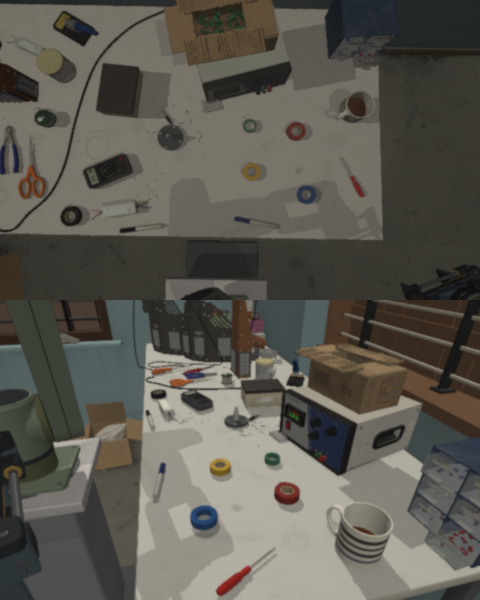

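The top view shows the blue ring at about (408,260), the green ring at (333,168) and the stand at (227,183). The power supply is just behind the green ring, and its lower edge is at row ~130. Next I'll measure all three precisely.

```bash
cat > h.py <<'E'
from rig import manip
import cv2,numpy as np
from scipy.spatial.transform import Rotation as R
F=np.diag([1,-1,-1.])
def proj(d,P):
    q=R.from_quat(d["orientation"]).inv().apply(np.atleast_2d(P)-d["origin"])@F
    p=q@np.asarray(d["K"]).T; return p[:,:2]/p[:,2:]
def back(d,uv,z):
    r=R.from_quat(d["orientation"]).apply(F@np.linalg.solve(d["K"],[uv[0],uv[1],1.]))
    o=np.asarray(d["origin"]);return o+r*(z-o[2])/r[2]
def cyl(x,y,z0,z1,rad):
    a=np.linspace(0,2*np.pi,60);return np.vstack([np.c_[x+rad*np.cos(a),y+rad*np.sin(a),0*a+z] for z in(z0,z1)])
def mask(d,kind,near=None,w=40):
    hsv=cv2.cvtColor(d["color"],cv2.COLOR_RGB2HSV)
    lo,hi={"blue":((105,120,50),(122,255,255)),"green":((65,80,20),(95,255,255))}[kind]
    m=cv2.inRange(hsv,lo,hi)
    if near is not None:
        k=np.zeros_like(m);cv2.circle(k,tuple(int(v) for v in near),w,255,-1);m&=k
    n,l,s,c=cv2.connectedComponentsWithStats(m)
    i=1+np.argmax(s[1:,4]);return (l==i).astype(np.uint8)
def fit(d,m,rad,z0=0,z1=.018):
    """shift a model cylinder's hull until its centroid and the mask hull's centroid agree"""
    hull=lambda p:cv2.convexHull(np.float32(p))
    def cen(h): M=cv2.moments(h);return np.array([M["m10"],M["m01"]])/M["m00"]
    ys,xs=np.nonzero(m);H=hull(np.c_[xs,ys]);c=cen(H)
    zm=(z0+z1)/2;X=back(d,c,zm)
    for _ in range(6):
        h=hull(proj(d,cyl(X[0],X[1],z0,z1,rad)));X=X+back(d,c,zm)-back(d,cen(h),zm)
    return X[:2],c,cv2.contourArea(H),cv2.contourArea(h)
E
python3 - <<'E'
from h import *
ims=[]
for c in ["top","side"]:
    d=manip.capture(c)
    for n,k,rad,g in [("ring_wide_mid","blue",.03,(.42,-.285,.009)),("ring_narrow_mid","green",.022,(.625,-.11,.009))]:
        print(c,k,fit(d,mask(d,k,proj(d,g)[0]),rad))
    r=manip.trace("spindle_seat",c)
    for q in r[:2]:
        m=q["region"].astype(np.uint8);print("stand",q["score"],fit(d,m,.042,0,.012))
    s=proj(d,(.595,.152,.012))[0].astype(int)
    g=proj(d,(.625,-.11,.009))[0].astype(int)
    for u in (s,g): ims.append(cv2.resize(d["color"][u[1]-45:u[1]+45,u[0]-60:u[0]+60],(400,300),interpolation=cv2.INTER_CUBIC))
    print(s,g)
cv2.imwrite("pics/b.png",np.vstack([np.hstack(ims[:2]),np.hstack(ims[2:])])[:,:,::-1])
E
```

```text
top blue (array([ 0.39749662, -0.28184095]), array([407.21296296, 268.59259259]), 18.0, 532.2959072466474)Traceback (most recent call last):
  File "<stdin>", line 6, in <module>
  File "h.py", line 20, in mask
    i=1+np.argmax(s[1:,4]);return (l==i).astype(np.uint8)
        ~~~~~~~~~^^^^^^^^^
    return _wrapfunc(a, 'argmax', axis=axis, out=out, **kwds)
    return bound(*args, **kwds)
ValueError: attempt to get argmax of an empty sequence
```

```bash
sed -i 's/"blue":.*}\[kind\]/"blue":((95,90,25),(130,255,255)),"green":((60,45,15),(95,255,255))}[kind]/' h.py
python3 - <<'E'
from h import *
ims=[]
for c in ["top","side"]:
    d=manip.capture(c)
    hsv=cv2.cvtColor(d["color"],cv2.COLOR_RGB2HSV)
    for n,k,rad,g in [("ring_wide_mid","blue",.03,(.42,-.285,.009)),("ring_narrow_mid","green",.022,(.625,-.11,.009))]:
        u=proj(d,g)[0].astype(int);w=hsv[u[1]-20:u[1]+20,u[0]-20:u[0]+20].reshape(-1,3)
        w=w[np.argsort(-w[:,1].astype(int))];print(u,w[:200:40].tolist())
        try: print(c,k,fit(d,mask(d,k,u),rad))
        except Exception as e: print(e)
    r=manip.trace("spindle_seat",c)
    for q in r[:2]:
        m=q["region"].astype(np.uint8);print("stand",q["score"],fit(d,m,.042,0,.012))
    s=proj(d,(.595,.152,.012))[0].astype(int)
    g=proj(d,(.625,-.11,.009))[0].astype(int)
    for u in (s,g): ims.append(cv2.resize(d["color"][u[1]-45:u[1]+45,u[0]-60:u[0]+60],(400,300),interpolation=cv2.INTER_CUBIC))
    print(s,g)
cv2.imwrite("pics/b.png",np.vstack([np.hstack(ims[:2]),np.hstack(ims[2:])])[:,:,::-1])
E
```

```text
[408 259] [[108, 135, 70], [109, 120, 70], [109, 117, 70], [109, 115, 71], [109, 111, 71]]
top blue (array([ 0.42003066, -0.28422684]), array([408.15530772, 259.1511772 ]), 403.5, 528.9282953212969)
[336 173] [[71, 73, 70], [65, 60, 72], [57, 44, 64], [44, 37, 76], [23, 34, 121]]
top green (array([ 0.64110208, -0.10013248]), array([332.64472574, 167.20421941]), 197.5, 271.9725753860548)
stand 0.59 (array([0.59880752, 0.15792765]), array([227.12762676, 182.81858492]), 864.5, 948.7268884773366)
[229 184] [336 173]
[271 290] [[107, 167, 104], [107, 164, 107], [107, 163, 108], [107, 163, 122], [107, 162, 107]]
side blue (array([ 0.41961681, -0.28165533]), array([271.37114198, 289.94347994]), 864.0, 1058.8472017964814)
[357 215] [[73, 103, 87], [73, 100, 66], [73, 98, 65], [73, 95, 94], [74, 91, 67]]
side green (array([ 0.64111847, -0.09800741]), array([362.74305556, 211.43472222]), 240.0, 336.6724526756443)
stand 0.87 (array([0.60285672, 0.17579942]), array([314.89384921, 158.52943122]), 504.0, 478.06024119327776)
[314 160] [357 215]
```

View pics/b.png

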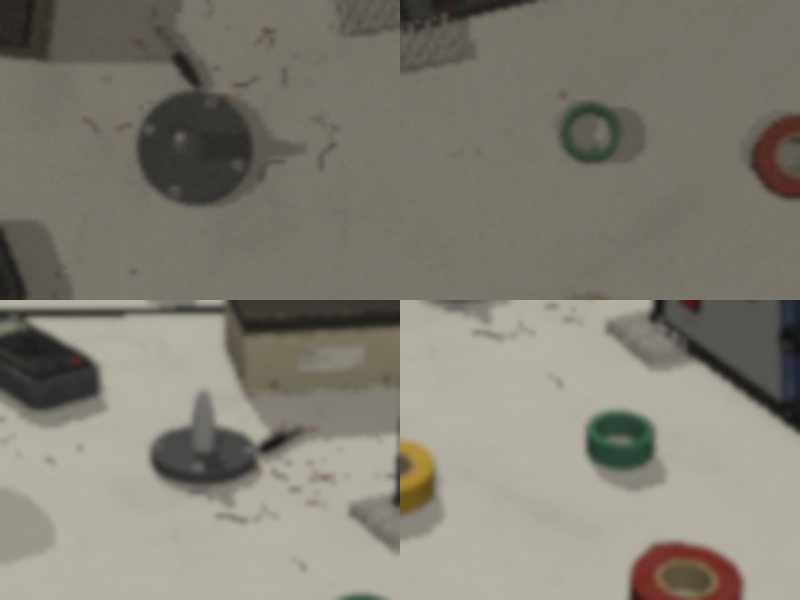

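The crops show the round base centred at about (227,183) in the top view, with the spindle tip at (223,180). A small brush lies behind the base. The green ring stands clear of the power supply, and my current tool orientation is parallel to the supply's front, so I'll keep it. First I move above the blue ring.

Call:
carry_out(commands=[{"tx": 30,"ty": -16,"claw": 91},{"tx": 66,"ty": -36,"claw": 91},{"tx": 102,"ty": -56,"claw": 91},{"tx": 138,"ty": -76,"claw": 91},{"tx": 170,"ty": -94,"claw": 91}], grip_force=15)

```text
validation failed for argument at $.co...
```

Call:
carry_out(commands=[{"tx": 33,"ty": -18,"tz": 10,"claw": 91},{"tx": 66,"ty": -36,"tz": 30,"claw": 91},{"tx": 98,"ty": -53,"tz": 50,"claw": 91},{"tx": 121,"ty": -66,"tz": 70,"claw": 91},{"tx": 121,"ty": -66,"tz": 80,"claw": 91}])

```text
validation failed for argument at $.co...
```

```bash
python3 - <<'E'
from h import *
d=manip.capture("wrist");o=manip.get_obs()
print(o["t"],o["tool_pos"],o["eef_rot"],np.round(o["contact_force"],2),d["K"].tolist(),d["origin"])
print([(r["position"],r["score"]) for r in manip.spot_in("ring_wide_mid","wrist")])
g=(.42,-.283,.009);u=proj(d,g)[0];print(u)
try:
    m=mask(d,"blue",u,150);print(fit(d,m,.03))
except Exception as e: print(e)
cv2.imwrite("pics/c.png",d["color"][:,:,::-1])
E
```

```text
0.7 [ 0.2051558  -0.53717201  0.29229448] [9.83408465e-01 1.81405034e-01 1.36777784e-05 5.95527811e-05] [-0.68 -0.09  0.4 ] [[318.1828412116377, 0.0, 317.78631193740426], [0.0, 318.1828412116377, 200.0074686875355], [0.0, 0.0, 1.0]] [ 0.27880857 -0.50870669  0.38489274]
[]
[ 147.77893331 -127.33498461]
attempt to get argmax of an empty sequence
```

View pics/c.png

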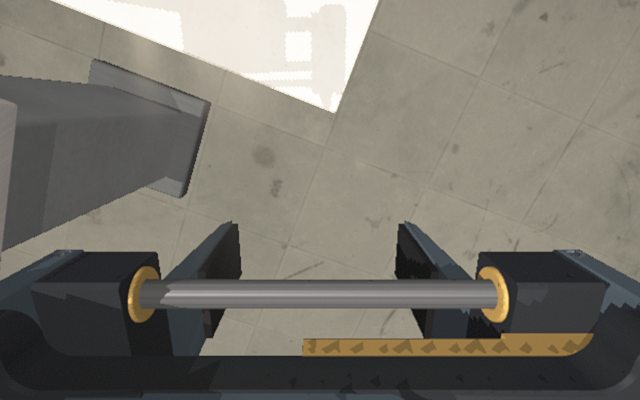

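The wrist view shows the open fingers at about (220,265) and (420,265), over the floor. The arm did not move because the calls were refused. All seven fields are probably needed in each row, so I'll fill them in.

Call:
carry_out(commands=[{"rx": 0,"ry": 0,"rz": 0,"tx": 30,"ty": -16,"tz": 0,"claw": 91},{"rx": 0,"ry": 0,"rz": 0,"tx": 66,"ty": -36,"tz": 0,"claw": 91},{"rx": 0,"ry": 0,"rz": 0,"tx": 102,"ty": -56,"tz": 0,"claw": 91},{"rx": 0,"ry": 0,"rz": 0,"tx": 138,"ty": -76,"tz": 0,"claw": 91},{"rx": 0,"ry": 0,"rz": 0,"tx": 170,"ty": -94,"tz": 0,"claw": 91}], grip_force=15)

```text
t: 1.17
tool_pos: [0.3314, -0.3869, 0.2924]
eef_rot: [0.983, 0.181, 0.0, 0.0]
contact_force: [1.0, 0.0, -0.0]
width: 0.0908
finger_force: 0.0
```

Call:
carry_out(commands=[{"rx": 0,"ry": 0,"rz": 0,"tx": 33,"ty": -18,"tz": 10,"claw": 91},{"rx": 0,"ry": 0,"rz": 0,"tx": 66,"ty": -36,"tz": 30,"claw": 91},{"rx": 0,"ry": 0,"rz": 0,"tx": 98,"ty": -53,"tz": 50,"claw": 91},{"rx": 0,"ry": 0,"rz": 0,"tx": 121,"ty": -66,"tz": 70,"claw": 91},{"rx": 0,"ry": 0,"rz": 0,"tx": 121,"ty": -66,"tz": 80,"claw": 91}])

```text
t: 1.58
tool_pos: [0.4215, -0.2801, 0.2102]
eef_rot: [0.983, 0.184, -0.0, -0.002]
contact_force: [-0.1, 0.0, 0.4]
width: 0.0906
finger_force: 0.0
```

```bash
python3 - <<'E'
from h import *
d=manip.capture("wrist");o=manip.get_obs()
print(o["t"],o["tool_pos"],o["eef_rot"],np.round(o["contact_force"],2))
print([(r["position"],r["score"]) for r in manip.spot_in("ring_wide_mid","wrist")])
u=proj(d,(.42,-.283,.009))[0];print(u)
try:
    m=mask(d,"blue",u,150);print(fit(d,m,.03))
except Exception as e: print(e)
cv2.imwrite("pics/d.png",d["color"][:,:,::-1])
E
```

```text
1.6333 [ 0.41978966 -0.2813195   0.20907356] [ 0.98302294  0.18346007 -0.0020131  -0.00206319] [-0.04  0.94 -2.03]
[([0.4241, -0.2835, 0.0138], 0.92)]
[321.04425795 195.25590254]
(array([ 0.41985864, -0.28325776]), array([321.28323635, 195.74740925]), 3007.5, 3299.362802416319)
```

View pics/d.png

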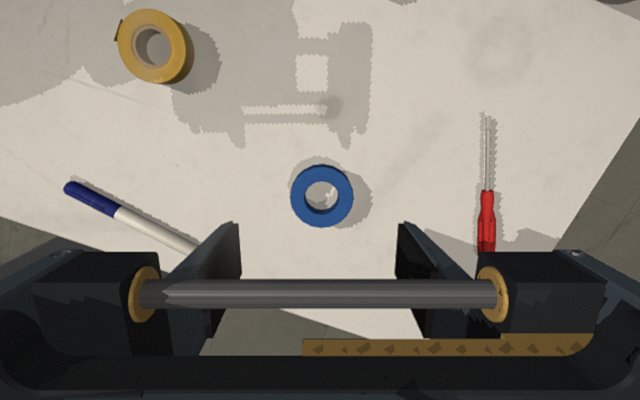

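The blue ring is centred at pixel (321,196), between the fingers, and all cameras agree on (0.420,-0.283). Now I descend and grip it.

Call:
carry_out(commands=[{"rx": 0,"ry": 0,"rz": 0,"tx": 0,"ty": 2,"tz": 35,"claw": 91},{"rx": 0,"ry": 0,"rz": 0,"tx": 0,"ty": 2,"tz": 70,"claw": 91},{"rx": 0,"ry": 0,"rz": 0,"tx": 0,"ty": 2,"tz": 100,"claw": 91},{"rx": 0,"ry": 0,"rz": 0,"tx": 0,"ty": 2,"tz": 120,"claw": 91},{"rx": 0,"ry": 0,"rz": 0,"tx": 0,"ty": 2,"tz": 130,"claw": 91}])

```text
t: 2.1
tool_pos: [0.4194, -0.2867, 0.0807]
eef_rot: [0.984, 0.181, -0.001, -0.001]
contact_force: [0.4, 0.2, 0.2]
width: 0.0909
finger_force: 0.0
```

Call:
carry_out(commands=[{"rx": 0,"ry": 0,"rz": 0,"tx": 0,"ty": 0,"tz": 0,"claw": 75},{"rx": 0,"ry": 0,"rz": 0,"tx": 0,"ty": 0,"tz": 0,"claw": 65},{"rx": 0,"ry": 0,"rz": 0,"tx": 0,"ty": 0,"tz": 0,"claw": 55},{"rx": 0,"ry": 0,"rz": 0,"tx": 0,"ty": 0,"tz": 0,"claw": 50},{"rx": 0,"ry": 0,"rz": 0,"tx": 0,"ty": 0,"tz": 0,"claw": 50}], grip_force=15)

```text
t: 2.52
tool_pos: [0.421, -0.286, 0.0836]
eef_rot: [0.983, 0.181, 0.001, 0.001]
contact_force: [-0.9, 0.6, 1.5]
width: 0.0606
finger_force: 0.7
```

Call:
carry_out(commands=[{"rx": 0,"ry": 0,"rz": 0,"tx": 0,"ty": 0,"tz": 0,"claw": 50},{"rx": 0,"ry": 0,"rz": 0,"tx": 0,"ty": 0,"tz": -10,"claw": 50},{"rx": 0,"ry": 0,"rz": 0,"tx": 0,"ty": 0,"tz": -40,"claw": 50},{"rx": 0,"ry": 0,"rz": 0,"tx": 0,"ty": 0,"tz": -75,"claw": 50},{"rx": 0,"ry": 0,"rz": 0,"tx": 0,"ty": 0,"tz": -110,"claw": 50}], grip_force=15)

```text
t: 2.93
tool_pos: [0.4203, -0.2854, 0.1938]
eef_rot: [0.983, 0.182, -0.0, -0.0]
contact_force: [1.3, -0.8, -1.6]
width: 0.0583
finger_force: 15.0
```

Call:
carry_out(commands=[{"rx": 0,"ry": 0,"rz": 0,"tx": 12,"ty": -13,"tz": 0,"claw": 50},{"rx": 0,"ry": 0,"rz": 0,"tx": 34,"ty": -37,"tz": 0,"claw": 50},{"rx": 0,"ry": 0,"rz": 0,"tx": 58,"ty": -63,"tz": 0,"claw": 50},{"rx": 0,"ry": 0,"rz": 0,"tx": 83,"ty": -90,"tz": 0,"claw": 50},{"rx": 0,"ry": 0,"rz": 0,"tx": 108,"ty": -117,"tz": 0,"claw": 50}])

```text
t: 3.35
tool_pos: [0.4801, -0.1366, 0.1932]
eef_rot: [0.983, 0.181, 0.001, 0.0]
contact_force: [0.1, -0.5, -1.6]
width: 0.0583
finger_force: 15.0
```

Call:
carry_out(commands=[{"rx": 0,"ry": 0,"rz": 0,"tx": 24,"ty": -26,"tz": 0,"claw": 50},{"rx": 0,"ry": 0,"rz": 0,"tx": 48,"ty": -52,"tz": 0,"claw": 50},{"rx": 0,"ry": 0,"rz": 0,"tx": 72,"ty": -78,"tz": 0,"claw": 50},{"rx": 0,"ry": 0,"rz": 0,"tx": 96,"ty": -104,"tz": 0,"claw": 50},{"rx": 0,"ry": 0,"rz": 0,"tx": 120,"ty": -130,"tz": 0,"claw": 50}])

```text
t: 3.77
tool_pos: [0.5459, 0.0281, 0.1931]
eef_rot: [0.983, 0.182, 0.0, 0.0]
contact_force: [0.7, 0.4, -0.8]
width: 0.0584
finger_force: 15.0
```

Call:
carry_out(commands=[{"rx": 0,"ry": 0,"rz": 0,"tx": 24,"ty": -26,"tz": 0,"claw": 50},{"rx": 0,"ry": 0,"rz": 0,"tx": 48,"ty": -52,"tz": 0,"claw": 50},{"rx": 0,"ry": 0,"rz": 0,"tx": 72,"ty": -78,"tz": 0,"claw": 50},{"rx": 0,"ry": 0,"rz": 0,"tx": 90,"ty": -97,"tz": 0,"claw": 50},{"rx": 0,"ry": 0,"rz": 0,"tx": 97,"ty": -104,"tz": 0,"claw": 50}])

```text
t: 4.18
tool_pos: [0.6002, 0.1617, 0.1928]
eef_rot: [0.983, 0.183, 0.001, -0.001]
contact_force: [0.1, 0.3, -1.3]
width: 0.0583
finger_force: 15.0
```

```bash
python3 - <<'E'
from h import *
ims=[]
o=manip.get_obs();print(o["t"],o["tool_pos"],o["eef_rot"],np.round(o["contact_force"],2),o["width"])
for c in ["wrist","side","top"]:
    d=manip.capture(c);T=o["tool_pos"]
    for n in ["spindle_seat","ring_wide_mid"]:
        print(c,n,[(np.round(r["position"],4),round(r["score"],2)) for r in manip.spot_in(n,c)])
    u=proj(d,T-[0,0,.073])[0];s=proj(d,(.599,.158,.012))[0];t=proj(d,(.599,.158,.062))[0];print("ring exp",u,"seat",s,"tip",t)
    try: print(fit(d,mask(d,"blue",u,60),.03,T[2]-.082,T[2]-.064))
    except Exception as e: print(e)
    if c=="wrist": ims.append(cv2.resize(d["color"],(480,300)))
    elif c=="side": a,b=s.astype(int); ims.append(cv2.resize(d["color"][b-90:b+60,a-120:a+120],(480,300)))
cv2.imwrite("pics/e.png",np.vstack(ims)[:,:,::-1])
E
```

```text
4.1833 [0.60016231 0.16174992 0.19283896] [ 9.83125848e-01  1.82925391e-01  1.25546334e-03 -5.41398553e-04] [ 0.11  0.3  -1.33] 0.05829147854703375
wrist spindle_seat [(array([0.6128, 0.1599, 0.0176]), 0.88)]
wrist ring_wide_mid [(array([0.6142, 0.1658, 0.123 ]), 0.88)]
ring exp [318.34763818 251.59739255] seat [321.61051288 201.8338796 ] tip [322.36617624 220.8917182 ]
(array([0.60598079, 0.16419927]), array([318.01115318, 242.16027539]), 7262.5, 9709.20302022039)
side spindle_seat [(array([0.5967, 0.15  , 0.0192]), 0.86)]
side ring_wide_mid [(array([0.5892, 0.147 , 0.122 ]), 0.47)]
ring exp [315.29822708 119.58169335] seat [315.06135258 159.318832  ] tip [315.12264395 141.69291234]
(array([0.58762342, 0.16525957]), array([310.05244755, 119.63053613]), 143.0, 333.61196880973876)
top spindle_seat [(array([0.5835, 0.1395, 0.0097]), 0.8)]
top ring_wide_mid [(array([0.5864, 0.1391, 0.128 ]), 0.46)]
ring exp [216.51945499 174.93444592] seat [226.76151695 182.39961101] tip [222.99598687 179.35870458]
(array([0.61799285, 0.14434097]), array([224.54814815, 167.04444444]), 22.5, 621.9268748285249)
```

View pics/e.png

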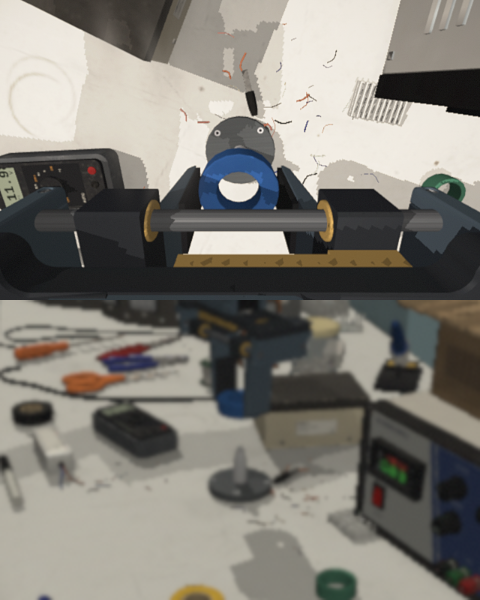

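The wrist view shows the base circle centred near column 240, with the blue ring held squarely over it. In full-resolution pixels the seat is at (321,202), as predicted. The side view shows the spindle upright at (240,465). I'll lower slowly and watch the force.

Call:
carry_out(commands=[{"rx": 0,"ry": 0,"rz": 0,"tx": 0,"ty": 0,"tz": 15,"claw": 50},{"rx": 0,"ry": 0,"rz": 0,"tx": 0,"ty": 0,"tz": 30,"claw": 50},{"rx": 0,"ry": 0,"rz": 0,"tx": 0,"ty": 0,"tz": 45,"claw": 50},{"rx": 0,"ry": 0,"rz": 0,"tx": 0,"ty": 0,"tz": 55,"claw": 50},{"rx": 0,"ry": 0,"rz": 0,"tx": 0,"ty": 0,"tz": 60,"claw": 50}])

```text
t: 5.05
tool_pos: [0.5983, 0.1573, 0.1308]
eef_rot: [0.983, 0.181, -0.001, 0.0]
contact_force: [0.5, 0.3, -0.8]
width: 0.0583
finger_force: 15.0
```

Call:
carry_out(commands=[{"rx": 0,"ry": 0,"rz": 0,"tx": 0,"ty": 0,"tz": 10,"claw": 50},{"rx": 0,"ry": 0,"rz": 0,"tx": 0,"ty": 0,"tz": 20,"claw": 50},{"rx": 0,"ry": 0,"rz": 0,"tx": 0,"ty": 0,"tz": 28,"claw": 50},{"rx": 0,"ry": 0,"rz": 0,"tx": 0,"ty": 0,"tz": 34,"claw": 50},{"rx": 0,"ry": 0,"rz": 0,"tx": 0,"ty": 0,"tz": 35,"claw": 50}])

```text
t: 5.47
tool_pos: [0.5984, 0.158, 0.0958]
eef_rot: [0.983, 0.181, -0.001, 0.0]
contact_force: [-0.4, 0.2, -0.9]
width: 0.0585
finger_force: 15.0
```

Call:
carry_out(commands=[{"rx": 0,"ry": 0,"rz": 0,"tx": 0,"ty": 0,"tz": 1,"claw": 62},{"rx": 0,"ry": 0,"rz": 0,"tx": 0,"ty": 0,"tz": 1,"claw": 68},{"rx": 0,"ry": 0,"rz": 0,"tx": 0,"ty": 0,"tz": 0,"claw": 80},{"rx": 0,"ry": 0,"rz": 0,"tx": 0,"ty": 0,"tz": 0,"claw": 88},{"rx": 0,"ry": 0,"rz": 0,"tx": 0,"ty": 0,"tz": 0,"claw": 88}])

```text
t: 5.88
tool_pos: [0.5993, 0.1582, 0.0979]
eef_rot: [0.983, 0.181, 0.001, 0.0]
contact_force: [0.4, -0.6, 1.2]
width: 0.085
finger_force: 0.0
```

Call:
carry_out(commands=[{"rx": 0,"ry": 0,"rz": 0,"tx": 0,"ty": 0,"tz": 0,"claw": 88},{"rx": 0,"ry": 0,"rz": 0,"tx": 0,"ty": 0,"tz": -20,"claw": 88},{"rx": 0,"ry": 0,"rz": 0,"tx": 0,"ty": 0,"tz": -50,"claw": 88},{"rx": 0,"ry": 0,"rz": 0,"tx": 0,"ty": 0,"tz": -85,"claw": 88},{"rx": 0,"ry": 0,"rz": 0,"tx": 0,"ty": 0,"tz": -110,"claw": 88}])

```text
t: 6.3
tool_pos: [0.5995, 0.1582, 0.21]
eef_rot: [0.983, 0.181, 0.001, -0.0]
contact_force: [0.9, 0.1, -0.6]
width: 0.0879
finger_force: 0.0
```

```bash
python3 - <<'E'
from h import *
o=manip.get_obs();print(o["t"],o["tool_pos"],np.round(o["contact_force"],2),o["width"])
d=manip.capture("wrist");print([(np.round(r["position"],4),round(r["score"],2)) for r in manip.spot_in("ring_wide_mid","wrist")])
u=proj(d,(.599,.158,.021))[0];print(u,proj(d,(.599,.158,.062))[0])
print(fit(d,mask(d,"blue",u,80),.03,.012,.030))
cv2.imwrite("pics/f.png",d["color"][:,:,::-1])
E
```

```text
6.3 [0.59953473 0.1582086  0.20998361] [ 0.86  0.11 -0.59] 0.08791170614275758
[(array([0.6047, 0.1589, 0.0264]), 0.63)]
[317.99177247 197.37674618] [318.06094342 211.32778151]
(array([0.59844635, 0.15830391]), array([317.46612824, 198.10200685]), 3405.0, 3579.999676354928)
```

View pics/f.png

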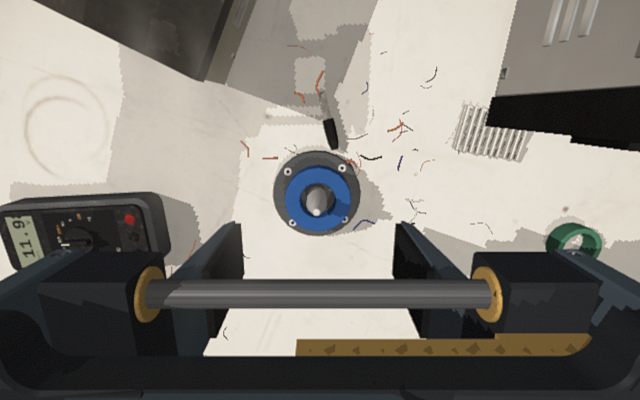

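The wrist view shows the blue ring centred round the spindle at (317,198), flat on the base and released. The green ring is visible at (573,240). Before moving there I'll check clearance to the power supply and the box.

```bash
python3 - <<'E'
from h import *
d=manip.capture("top")
for uv,z in [((275,135),0),((388,97),0),((333,115.5),0),((345,82),.25),((345,82),.18),((255,85),.25),((365,70),.25)]: 
    X=back(d,uv,z);e=X[:2]-[.641,-.099];print(uv,z,np.round(X,3),"tool x,y:",np.round([.934*e[0]+.357*e[1],.357*e[0]-.934*e[1]],3))
E
```

```text
(275, 135) 0 [0.722 0.044 0.   ] tool x,y: [ 0.127 -0.105]
(388, 97) 0 [ 0.824 -0.238  0.   ] tool x,y: [0.121 0.195]
(333, 115.5) 0 [ 0.774 -0.1    0.   ] tool x,y: [0.124 0.048]
(345, 82) 0.25 [ 0.77  -0.112  0.25 ] tool x,y: [0.116 0.058]
(345, 82) 0.18 [ 0.795 -0.117  0.18 ] tool x,y: [0.138 0.072]
(255, 85) 0.25 [0.761 0.066 0.25 ] tool x,y: [ 0.171 -0.111]
(365, 70) 0.25 [ 0.795 -0.151  0.25 ] tool x,y: [0.125 0.104]
```

Call:
carry_out(commands=[{"rx": 0,"ry": 0,"rz": 0,"tx": -4,"ty": 18,"tz": 0,"claw": 88},{"rx": 0,"ry": 0,"rz": 0,"tx": -10,"ty": 48,"tz": 0,"claw": 88},{"rx": 0,"ry": 0,"rz": 0,"tx": -16,"ty": 80,"tz": 0,"claw": 88},{"rx": 0,"ry": 0,"rz": 0,"tx": -23,"ty": 112,"tz": 0,"claw": 88},{"rx": 0,"ry": 0,"rz": 0,"tx": -29,"ty": 142,"tz": 0,"claw": 88}])

```text
t: 6.87
tool_pos: [0.6218, 0.0136, 0.2055]
eef_rot: [0.983, 0.182, -0.002, -0.0]
contact_force: [-0.5, -0.2, 0.5]
width: 0.0878
finger_force: 0.0
```

Call:
carry_out(commands=[{"rx": 0,"ry": 0,"rz": 0,"tx": -6,"ty": 30,"tz": 5,"claw": 88},{"rx": 0,"ry": 0,"rz": 0,"tx": -12,"ty": 60,"tz": 15,"claw": 88},{"rx": 0,"ry": 0,"rz": 0,"tx": -18,"ty": 88,"tz": 20,"claw": 88},{"rx": 0,"ry": 0,"rz": 0,"tx": -22,"ty": 107,"tz": 20,"claw": 88},{"rx": 0,"ry": 0,"rz": 0,"tx": -23,"ty": 113,"tz": 20,"claw": 88}])

```text
t: 7.28
tool_pos: [0.6407, -0.1016, 0.1849]
eef_rot: [0.984, 0.18, -0.002, -0.0]
contact_force: [0.2, -0.1, -0.7]
width: 0.0878
finger_force: 0.0
```

```bash
python3 - <<'E'
from h import *
d=manip.capture("wrist");o=manip.get_obs();print(o["t"],o["tool_pos"],o["eef_rot"],np.round(o["contact_force"],2),o["width"])
print([(np.round(r["position"],4),round(r["score"],2)) for r in manip.spot_in("ring_narrow_mid","wrist")])
u=proj(d,(.641,-.099,.009))[0];print(u)
print(fit(d,mask(d,"green",u,70),.022))
cv2.imwrite("pics/g.png",d["color"][:,:,::-1])
E
```

```text
7.3333 [ 0.64103021 -0.10108532  0.18544306] [ 9.83669728e-01  1.79978517e-01 -1.25960005e-03 -1.11333081e-04] [ 0.46 -0.59  0.65] 0.08775825053738197
[(array([ 0.6435, -0.1021,  0.0187]), 0.86)]
[315.61762619 198.25540672]
(array([ 0.64055903, -0.09951643]), array([315.97027601, 199.36501062]), 1962.5, 2189.5599129982293)
```

View pics/g.png

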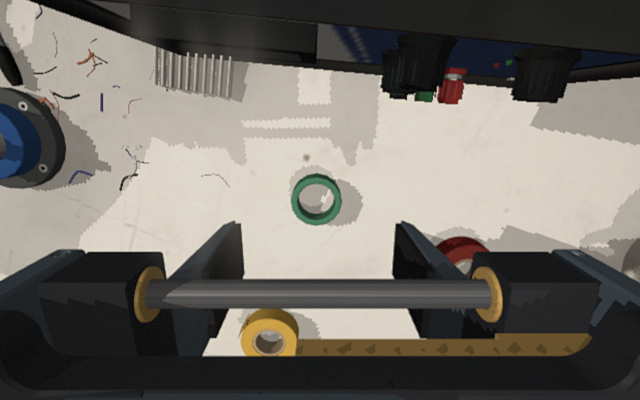

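The wrist view shows the green ring at (316,199), between the fingers, as predicted. The supply's knobs at (400,70) are ahead of the hand and off to the side. Now I descend and grip.

Call:
carry_out(commands=[{"rx": 0,"ry": 0,"rz": 0,"tx": 0,"ty": 0,"tz": 25,"claw": 80},{"rx": 0,"ry": 0,"rz": 0,"tx": 0,"ty": 0,"tz": 50,"claw": 75},{"rx": 0,"ry": 0,"rz": 0,"tx": 0,"ty": 0,"tz": 75,"claw": 75},{"rx": 0,"ry": 0,"rz": 0,"tx": 0,"ty": 0,"tz": 95,"claw": 75},{"rx": 0,"ry": 0,"rz": 0,"tx": 0,"ty": 0,"tz": 105,"claw": 75}])

```text
t: 7.8
tool_pos: [0.6396, -0.0965, 0.0793]
eef_rot: [0.983, 0.182, -0.002, -0.001]
contact_force: [-0.1, -0.2, 0.5]
width: 0.0751
finger_force: 0.0
```

Call:
carry_out(commands=[{"rx": 0,"ry": 0,"rz": 0,"tx": 0,"ty": 0,"tz": 0,"claw": 65},{"rx": 0,"ry": 0,"rz": 0,"tx": 0,"ty": 0,"tz": 0,"claw": 55},{"rx": 0,"ry": 0,"rz": 0,"tx": 0,"ty": 0,"tz": 0,"claw": 45},{"rx": 0,"ry": 0,"rz": 0,"tx": 0,"ty": 0,"tz": 0,"claw": 36},{"rx": 0,"ry": 0,"rz": 0,"tx": 0,"ty": 0,"tz": 0,"claw": 36}], grip_force=12)

```text
t: 8.22
tool_pos: [0.6418, -0.0986, 0.0832]
eef_rot: [0.983, 0.181, 0.001, 0.0]
contact_force: [0.4, -0.5, 0.7]
width: 0.0448
finger_force: 0.2
```

Call:
carry_out(commands=[{"rx": 0,"ry": 0,"rz": 0,"tx": 0,"ty": 0,"tz": 0,"claw": 36},{"rx": 0,"ry": 0,"rz": 0,"tx": 0,"ty": 0,"tz": -10,"claw": 36},{"rx": 0,"ry": 0,"rz": 0,"tx": 0,"ty": 0,"tz": -40,"claw": 36},{"rx": 0,"ry": 0,"rz": 0,"tx": 0,"ty": 0,"tz": -80,"claw": 36},{"rx": 0,"ry": 0,"rz": 0,"tx": 0,"ty": 0,"tz": -120,"claw": 36}], grip_force=12)

```text
t: 8.63
tool_pos: [0.6406, -0.0987, 0.2033]
eef_rot: [0.983, 0.181, -0.001, -0.0]
contact_force: [1.1, -0.2, 0.3]
width: 0.0436
finger_force: 12.0
```

Call:
carry_out(commands=[{"rx": 0,"ry": 0,"rz": 0,"tx": 4,"ty": -18,"tz": 0,"claw": 36},{"rx": 0,"ry": 0,"rz": 0,"tx": 10,"ty": -48,"tz": 0,"claw": 36},{"rx": 0,"ry": 0,"rz": 0,"tx": 16,"ty": -80,"tz": 0,"claw": 36},{"rx": 0,"ry": 0,"rz": 0,"tx": 23,"ty": -112,"tz": 0,"claw": 36},{"rx": 0,"ry": 0,"rz": 0,"tx": 29,"ty": -142,"tz": 0,"claw": 36}])

```text
t: 9.05
tool_pos: [0.6173, 0.0456, 0.2032]
eef_rot: [0.983, 0.181, 0.0, -0.0]
contact_force: [0.4, 0.0, -0.5]
width: 0.0439
finger_force: 12.0
```

Call:
carry_out(commands=[{"rx": 0,"ry": 0,"rz": 0,"tx": 6,"ty": -30,"tz": 0,"claw": 36},{"rx": 0,"ry": 0,"rz": 0,"tx": 12,"ty": -60,"tz": 0,"claw": 36},{"rx": 0,"ry": 0,"rz": 0,"tx": 18,"ty": -88,"tz": 0,"claw": 36},{"rx": 0,"ry": 0,"rz": 0,"tx": 22,"ty": -107,"tz": 0,"claw": 36},{"rx": 0,"ry": 0,"rz": 0,"tx": 23,"ty": -113,"tz": 0,"claw": 36}])

```text
t: 9.47
tool_pos: [0.5984, 0.1608, 0.203]
eef_rot: [0.983, 0.183, 0.0, -0.0]
contact_force: [0.1, -0.2, -0.0]
width: 0.0437
finger_force: 12.0
```

```bash
python3 - <<'E'
from h import *
d=manip.capture("wrist");o=manip.get_obs();T=o["tool_pos"];print(o["t"],T,o["eef_rot"],np.round(o["contact_force"],2),o["width"])
u=proj(d,T-[0,0,.073])[0];print("green exp",u,"blue exp",proj(d,(.599,.158,.021))[0],"tip",proj(d,(.599,.158,.062))[0])
m=mask(d,"green",u,100);ys,xs=np.nonzero(m);print("green bbox",xs.min(),xs.max(),ys.min(),ys.max(),fit(d,m,.022,T[2]-.082,T[2]-.064))
cv2.imwrite("pics/i.png",d["color"][:,:,::-1])
E
```

```text
9.5167 [0.59848183 0.16032969 0.20287983] [ 9.83161169e-01  1.82740121e-01  2.95102246e-04 -2.77796864e-04] [-0.67  0.46 -0.45] 0.044263993163606366
green exp [319.27759645 251.40926078] blue exp [321.41172051 198.97391228] tip [321.96744047 213.65773944]
green bbox 278 358 214 279 (array([0.59994444, 0.16173368]), array([317.90222998, 249.56525111]), 4297.5, 5414.284655380296)
```

View pics/i.png

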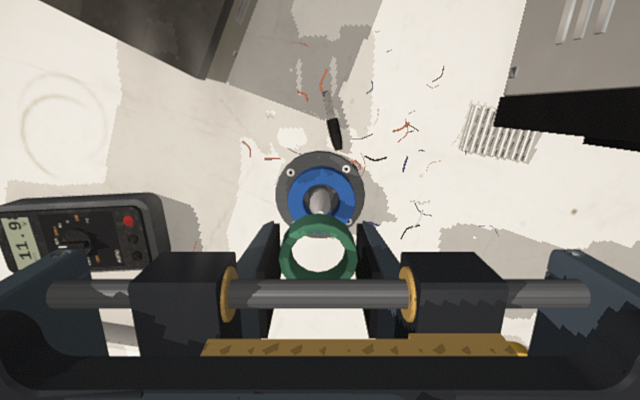

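The wrist view shows the green ring held flat at (318,250), with the blue ring seated at (321,195). Everything is aligned as predicted, so I'll lower it.

Call:
carry_out(commands=[{"rx": 0,"ry": 0,"rz": 0,"tx": 0,"ty": 0,"tz": 12,"claw": 36},{"rx": 0,"ry": 0,"rz": 0,"tx": 0,"ty": 0,"tz": 24,"claw": 36},{"rx": 0,"ry": 0,"rz": 0,"tx": 0,"ty": 0,"tz": 36,"claw": 36},{"rx": 0,"ry": 0,"rz": 0,"tx": 0,"ty": 0,"tz": 46,"claw": 36},{"rx": 0,"ry": 0,"rz": 0,"tx": 0,"ty": 0,"tz": 52,"claw": 36}])

```text
t: 9.93
tool_pos: [0.5988, 0.1567, 0.1492]
eef_rot: [0.984, 0.181, -0.001, 0.0]
contact_force: [0.4, 0.5, -0.0]
width: 0.044
finger_force: 12.0
```

Call:
carry_out(commands=[{"rx": 0,"ry": 0,"rz": 0,"tx": 0,"ty": 0,"tz": 10,"claw": 36},{"rx": 0,"ry": 0,"rz": 0,"tx": 0,"ty": 0,"tz": 20,"claw": 36},{"rx": 0,"ry": 0,"rz": 0,"tx": 0,"ty": 0,"tz": 29,"claw": 36},{"rx": 0,"ry": 0,"rz": 0,"tx": 0,"ty": 0,"tz": 35,"claw": 36},{"rx": 0,"ry": 0,"rz": 0,"tx": 0,"ty": 0,"tz": 36,"claw": 36}])

```text
t: 10.35
tool_pos: [0.5987, 0.1579, 0.1132]
eef_rot: [0.983, 0.181, -0.001, 0.0]
contact_force: [-1.4, -0.4, -0.4]
width: 0.044
finger_force: 12.0
```

Call:
carry_out(commands=[{"rx": 0,"ry": 0,"rz": 0,"tx": 0,"ty": 0,"tz": 1,"claw": 46},{"rx": 0,"ry": 0,"rz": 0,"tx": 0,"ty": 0,"tz": 1,"claw": 52},{"rx": 0,"ry": 0,"rz": 0,"tx": 0,"ty": 0,"tz": 0,"claw": 62},{"rx": 0,"ry": 0,"rz": 0,"tx": 0,"ty": 0,"tz": 0,"claw": 75},{"rx": 0,"ry": 0,"rz": 0,"tx": 0,"ty": 0,"tz": 0,"claw": 80}])

```text
t: 10.77
tool_pos: [0.5992, 0.1582, 0.1147]
eef_rot: [0.983, 0.181, 0.0, 0.0]
contact_force: [0.6, 0.3, -0.8]
width: 0.069
finger_force: 0.0
```

Call:
carry_out(commands=[{"rx": 0,"ry": 0,"rz": 0,"tx": 0,"ty": 0,"tz": 0,"claw": 80},{"rx": 0,"ry": 0,"rz": 0,"tx": 0,"ty": 0,"tz": -20,"claw": 80},{"rx": 0,"ry": 0,"rz": 0,"tx": 0,"ty": 0,"tz": -50,"claw": 80},{"rx": 0,"ry": 0,"rz": 0,"tx": 0,"ty": 0,"tz": -80,"claw": 80},{"rx": 0,"ry": 0,"rz": 0,"tx": 0,"ty": 0,"tz": -100,"claw": 80}])

```text
t: 11.18
tool_pos: [0.5997, 0.1583, 0.2172]
eef_rot: [0.983, 0.181, 0.002, -0.0]
contact_force: [0.6, -0.1, 0.5]
width: 0.0799
finger_force: 0.0
```

```bash
python3 - <<'E'
from h import *
o=manip.get_obs();print(o["t"],o["tool_pos"],np.round(o["contact_force"],2),o["width"])
d=manip.capture("wrist");u=proj(d,(.599,.158,.039))[0];print(u)
for z in(.030,.034): print("green",fit(d,mask(d,"green",u,80),.022,z,z+.018))
print("blue",fit(d,mask(d,"blue",u,80),.03,.012,.030))
s=manip.capture("side");a,b=proj(s,(.599,.158,.03))[0].astype(int)
v=cv2.resize(s["color"][b-45:b+45,a-60:a+60],(400,300),interpolation=cv2.INTER_CUBIC)
w=d["color"][125:275,218:418];cv2.imwrite("pics/j.png",np.hstack([v,cv2.resize(w,(400,300))])[:,:,::-1])
E
```

```text
11.1833 [0.59973993 0.15828596 0.21717308] [ 0.61 -0.12  0.52] 0.07991176004675961
[317.97033556 201.05443437]
green (array([0.59701129, 0.15759212]), array([317.60189137, 203.68223282]), 1991.5, 2138.2272524698637)
green (array([0.59814578, 0.15802573]), array([317.60189137, 203.68223282]), 1991.5, 2203.159571199212)
blue (array([0.59923603, 0.15866821]), array([317.3664649 , 195.49628332]), 3139.0, 3417.515224726638)
```

View pics/j.png

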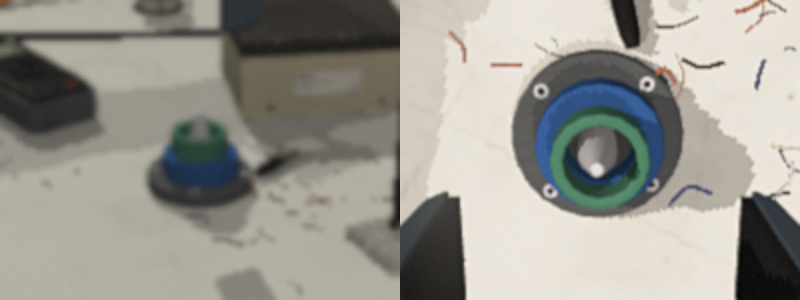

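The side crop shows the green ring lying flat on the blue ring and the blue ring flat on the base at (200,160), with the spindle tip showing through. In the wrist crop both rings are concentric and the fingers are clear of them. I'm handing it in.

```bash
python3 -c "
from rig import manip
print(manip.sign_off())"
```

```text
the job is handed in; nothing more can be done
None
```

The blue ring lies flat on the base and the green ring flat on top of it, both round the spindle and released; I handed the job in at about 11 s of the 58 s allowed, and no verdict came back.

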